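Sort the annealed beads into their sample trays

ROBOT

A 6-joint arm with a two-finger parallel gripper is mounted at the origin on the work surface. World frame = base frame: x ahead of the robot, y to its left, z up, the work surface at z = 0. Lengths are in m, angles in degrees, forces in N, time in s.
With the tool pointing down it reaches from about 0.25 to 0.775 m from the base axis. Payload 4 kg.
Tool frame: the origin (TCP) lies at the very end of the fingers, on their centre line; the grasp point (between the pads) lies 19 mm behind it; z points along the fingers, y is the line along which they close (so a half turn about z gives the same grasp; the last joint's range is limited). The gripper opens to 85 mm and grips with 20 to 120 N. Pads are 22 mm wide; open, the fingers measure 114 mm over their backs; the gripper's body (76 mm by 85 mm) begins 54 mm behind the grasp point. The pads swing forward as they close: fully open they stand 13 mm farther back than shut.
Start: joints at [-5.907, 4.996, 78.535, -0, 96.463, -5.907], TCP at [0.55, -0, 0.231] pointing down, gripper open.
Joint ranges: [-177.83, 177.83], [-43.37, 116.18], [15.69, 146.23], [-61.86, 241.86], [9.47, 152.12], [-147.06, 147.06]. Speed limits (degrees/s): [159.86, 159.86, 180, 180, 180, 180].

INTERFACE

Orientations are given as [roll, pitch, yaw] about the fixed x, y, z axes, in that order (R = Rz(yaw) Ry(pitch) Rx(roll)).
In Python, from station import ctrl gives the robot as it stands.
- The arm moves only by the tool apply_moves, never from a script. Its argument "rows" is a list that holds one entry, the list of rows, each a list of 4 numbers: the shift along the tool's x, y, z in fractions of the full range, 1 being 75 cm, then the turn about the tool's z in parts of the range, where 1.0 means 360 degrees. A call has 1 to 5 rows; each row is the pose to reach, as a shift and turn from the pose commanded when the call began, along the tool's axes at that moment; what a row does not reach only later rows make up. A row lasts 1/12 s, in which the tool goes at most 41.7 mm and 7.16 degrees, less where a joint would pass 70% of its speed; a pose out of reach is approached as far as the arm can. Shift and turn numbers lie between -1 and 1, and a call with a number outside is refused. A call with a gripper value outside its range is refused whole. "jaw" is the finger opening in cm, from 0 to 8.54, set as the call begins (left out, the last holds). The fingers move at their own pace and stop on an object; "grip_force" is the grip in N (left out, the last holds). Time passes only in rows, so rows that repeat a pose let the fingers close. It gives the time, the measured TCP pose, the force, the opening and the grip force at its end, in the units of the state.
- ctrl.state(): the state, without advancing time (a new reading comes with each control period).
- ctrl.grab_frame(name): name is "scene" or "side" or "wrist"; returns a dict with "pixels" (480x640x3 uint8, red, green, blue), "range_z" (480x640 float32, m along the optical axis (not along the pixel's ray), 0 where there is no reading), "camera_matrix" (3x3 intrinsics, pixels), "R" (3x3) and "t" (3): a world point X has camera coordinates R X + t; the wrist camera has in their place "tool_from_camera" (4x4, takes a point from camera to tool coordinates, whose origin is the TCP and whose axes are the flange's). Camera axes: x right, y down, z forward; pixel columns grow to the right and rows downward; lengths in m; the calibration is good to about 2 mm. A picture is of the moment at which its call begins: read the wrist's pose just before it.
- ctrl.job_done(): hands the job in; it is judged then, once.
The state is a dict: "time_s": time; "joints": joint angles; "qd": joint speeds; "joint_efforts": joint torques, N m; "eef_pos": TCP position; "tool_rot": TCP orientation; "wrist_force": force on the tool from outside, world axes, zero at the start; "moment": the same for the moment, N m; "gripper_width": finger opening in m; "grip_force": force on a finger pad.
Only numpy, scipy, OpenCV 4.12 (cv2) and the standard library are available. Lean on these libraries where they do the work, as an engineer would, in place of code of your own. Each camera call takes 0.05 s, during which the arm holds its last target. There are 200 camera calls.

TASK

Sort the five glass beads into the two-bay trays: each bead goes into the tray whose glued-on sample has its colour and shape, one bead to a bay, standing upright flat on the bay floor as it stands now (where a tray has a bay to spare, either will do). Set each bead down rather than letting it drop, and leave the crucible and the bottle bottom undisturbed.

Things in the scene. Friction and masses are not known exactly. Their poses are not given: they have to be found in the camera images.
- cobalt_plain: Round (cylindrical) cobalt-blue glass bead, 32 mm diameter, 34 mm tall; only a small black hole, no ivory ring, on top. It stands upright at the start with its hole vertical. Origin: centre of the underside, z up; flat top 34 mm above the origin; about 50 g, opaque glass, rigid.
- cobalt_ringed: Round (cylindrical) cobalt-blue glass bead, 32 mm diameter, 34 mm tall; an ivory ring round the small black hole on top. It stands upright at the start with its hole vertical. Origin: centre of the underside, z up; flat top 34 mm above the origin; about 50 g, opaque glass, rigid.
- coral_plain: Square coral-red glass bead, 28 x 28 mm, 34 mm tall, flat sides facing its own x and y axes; only a small black hole, no ivory ring, on top. It stands upright at the start with its hole vertical. Origin: centre of the underside, z up; flat top 34 mm above the origin; about 50 g, opaque glass, rigid.
- coral_ringed: Square coral-red glass bead, 28 x 28 mm, 34 mm tall, flat sides facing its own x and y axes; an ivory ring round the small black hole on top. It stands upright at the start with its hole vertical. Origin: centre of the underside, z up; flat top 34 mm above the origin; about 50 g, opaque glass, rigid.
- jade_hex: Six-sided jade-green glass bead, 30 mm across flats, 34 mm tall; two of its flats face along its own x axis (the others are 60 degrees apart); a small black hole on top. It stands upright at the start with its hole vertical. Origin: centre of the underside, z up; flat top 34 mm above the origin; about 50 g, opaque glass, rigid.
- cobalt_tray: Low open aluminium tray, fixed, 60 mm (x) by 116 mm (y). Sample: a flat blue round disc on a white tab beyond its long +x side (to x = 70 mm, 12 mm high). Origin: centre of the underside, z up. Walls 4 mm thick, rims at 12 mm, grey-lined inner floor at 4 mm. A divider at y = 0 makes two bays, each 52 x 52 mm inside, centred at x = 0, y = +28 and -28 mm.
- coral_tray: Low open aluminium tray, fixed, 60 mm (x) by 116 mm (y). Sample: a flat red square on a white tab beyond its long +x side (to x = 70 mm, 12 mm high). Origin: centre of the underside, z up. Walls 4 mm thick, rims at 12 mm, grey-lined inner floor at 4 mm. A divider at y = 0 makes two bays, each 52 x 52 mm inside, centred at x = 0, y = +28 and -28 mm.
- jade_tray: Low open aluminium tray, fixed, 60 mm (x) by 116 mm (y). Sample: a flat green hexagon on a white tab beyond its long +x side (to x = 70 mm, 12 mm high). Origin: centre of the underside, z up. Walls 4 mm thick, rims at 12 mm, grey-lined inner floor at 4 mm. A divider at y = 0 makes two bays, each 52 x 52 mm inside, centred at x = 0, y = +28 and -28 mm.
- crucible: Bystander: loose mustard-yellow ceramic crucible, open cup 70 mm across the rim, 65 mm tall. Origin: centre of the underside. Not to be moved.
- bottle_bottom: Bystander: loose cut-off bottom of a smoky brown-grey glass bottle, open cup 74 mm across, 45 mm tall. Origin: centre of the underside. Not to be moved.
There are look-alikes about, which are no part of the job. What is shaped like the cobalt_ringed but yellow is not meant.

How it is judged:
By the outcome, as a careful person would: the job done as asked, in the order asked, and still so for the second after the job is handed in, with the robot touching nothing.
It also fails if it takes over 96 s, if anything falls off the work surface, if the arm or the gripper's body presses on something with over 40 N, if the wrist force passes 120 N, or if a joint passes its speed limit or range.

## Working session

There is one attempt and no reset: what is moved stays moved. The work goes in short steps, Python scripts to look and compute and a tool call to move; the robot and the scene stay as the last step left them, time stands still between calls to the robot, and variables do not carry over. Pictures are saved under pics/ and viewed, at most 14 in all, crops included, and the job is handed in when it is done.

Besides the shell and the picture viewer there is one more tool, called after ">>>" in YAML: its name, and indented under it one key for each argument. apply_moves: Moves the arm, as the interface text tells. Its arguments: {"type":"object","properties":{"rows":{"type":"array","items":{"type":"array","items":{"type":"array","items":{"type":"number"}}}},"jaw":{"type":"number"},"grip_force":{"type":"number"}},"required":["rows"]}

```bash
mkdir -p pics; ls
python3 - <<'E'
from station import ctrl
import cv2,numpy as np
s=ctrl.state();print(s)
for n in("scene","side"):
    f=ctrl.grab_frame(n);cv2.imwrite(f"pics/{n}0.png",f["pixels"][:,:,::-1]);np.savez(f"{n}0.npz",**{k:f[k] for k in("pixels","range_z","camera_matrix","R","t")})
    print(n,f["camera_matrix"],f["R"],f["t"])
E
```

```text
pics
{'time_s': 0.0, 'joints': array([-5.90687461e+00,  5.04078883e+00,  7.86272539e+01, -9.42255722e-04,
        9.64633043e+01, -5.90631403e+00]), 'qd': array([-0.06390041,  0.04854343, -0.03184607, -0.09731607,  0.02331827,
       -0.0126698 ]), 'joint_efforts': array([ 4.64244640e-04, -3.51862407e+01, -3.13276148e+01,  2.58579206e-05,
        1.07225846e-02,  9.27783418e-06]), 'eef_pos': array([5.49486123e-01, 4.62854856e-05, 2.30100897e-01]), 'tool_rot': array([-1.79869254e+02, -1.25843377e-02,  8.99993201e+01]), 'wrist_force': array([ 0.1352815 , -0.79593459, -0.40012731]), 'moment': array([0.02578128, 0.01452237, 0.05659007]), 'grip_force': 0.0, 'gripper_width': 0.08574841035131218}
scene [[464.54762223   0.         316.46285129]
 [  0.         464.54762223 245.74004464]
 [  0.           0.           1.        ]] [[ 0.8728341   0.48753373 -0.02171404]
 [ 0.29798629 -0.56766685 -0.76743633]
 [-0.38647744  0.66337411 -0.64075734]] [-0.46390488 -0.12113846  1.25528963]
side [[541.67421554   0.         327.75946935]
 [  0.         541.67421554 239.48165808]
 [  0.           0.           1.        ]] [[ 0.99912195 -0.04122746  0.00745881]
 [-0.01992062 -0.62408046 -0.7811061 ]
 [ 0.03685792  0.78027166 -0.62435376]] [-0.51726309  0.04272911  0.97925749]
```

View pics/scene0.png

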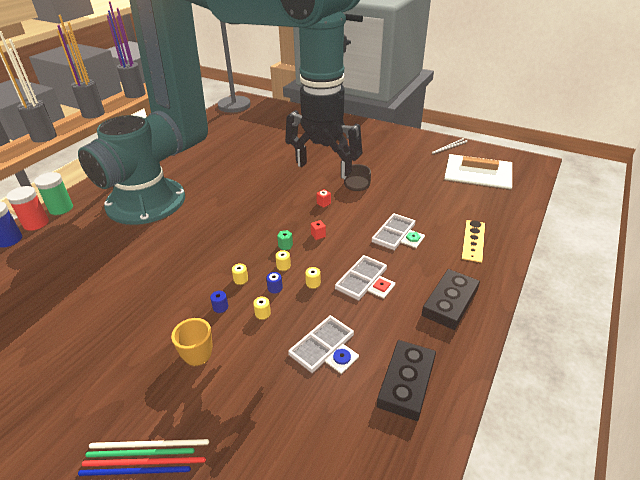

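View pics/side0.png

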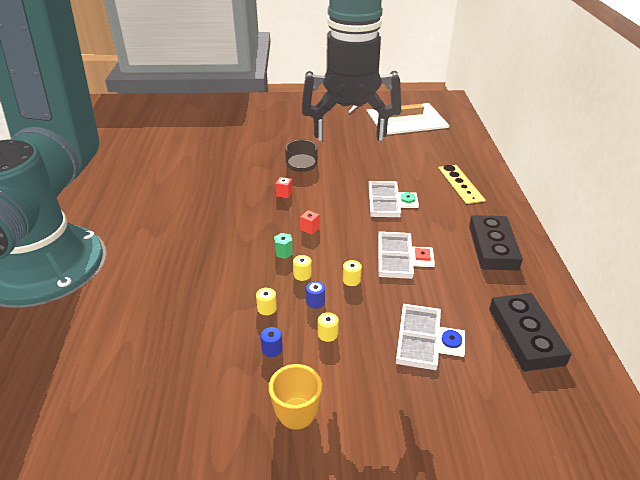

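The scene view shows:
- **Coral:** squares at (323,198) and (318,229).
- **Jade:** hexagon at (285,239).
- **Cobalt:** rounds at (219,301) and (274,282).
- **Yellow look-alikes:** (240,273), (283,260), (313,277) and (262,307). These are the wrong colour, so they are not meant.
- **Trays:** jade at (394,231), coral at (361,277), cobalt at (321,343).
- **Bystanders:** crucible at (193,341), bottle bottom at (357,176).

Next I'll measure by colour and depth, and make a crop.

```bash
cat > meas.py <<'E'
import cv2,numpy as np
def cloud(f):
    K,R,t=f["camera_matrix"],f["R"],f["t"];z=f["range_z"]
    v,u=np.mgrid[:480,:640]
    c=np.stack([(u-K[0,2])*z/K[0,0],(v-K[1,2])*z/K[1,1],z],-1)
    return (c-t)@R   # R^T (c-t)
hsvr={"blue":((105,120,60),(130,255,255)),"red":((0,150,90),(8,255,255)),"green":((60,120,60),(85,255,255)),"yellow":((24,150,120),(34,255,255))}
E
python3 - <<'E'
from meas import *
for n in("scene","side"):
    f=np.load(n+"0.npz");P=cloud(f);hsv=cv2.cvtColor(f["pixels"],cv2.COLOR_RGB2HSV)
    reg=(P[...,0]>.2)&(P[...,0]<.8)&(abs(P[...,1])<.45)&(f["range_z"]>0)
    print(n,"table z",np.median(P[reg][:,2]))
    for c,(a,b) in hsvr.items():
        m=cv2.inRange(hsv,a,b)&(reg*255).astype(np.uint8)
        N,L,S,_=cv2.connectedComponentsWithStats(m)
        for i in range(1,N):
            if S[i,4]<40: continue
            x,y,w,h=S[i,:4]
            k=np.zeros((480,640),bool);k[y-2:y+h+2,x-2:x+w+2]=1
            p=P[k&(P[...,2]>.030)&(P[...,2]<.040)] # top face incl hole
            if len(p)<15: print(c,S[i],"median",np.median(P[L==i],0).round(4));continue
            r=cv2.minAreaRect((p[:,:2]*1000).astype(np.float32))
            print(c,S[i,:4],len(p),"mean",p.mean(0).round(4),"rect",np.round(r[0],1),np.round(r[1],1),round(r[2],1))
    # trays: low saturation, height 3..14mm
    m=((P[...,2]>.009)&(P[...,2]<.016)&reg&(hsv[...,1]<60)).astype(np.uint8)
    m=cv2.morphologyEx(m,cv2.MORPH_CLOSE,np.ones((3,3)))
    N,L,S,_=cv2.connectedComponentsWithStats(m)
    for i in range(1,N):
        if S[i,4]>150:
            p=P[(L==i)&(P[...,2]>.009)&(P[...,2]<.016)];r=cv2.minAreaRect((p[:,:2]*1000).astype(np.float32))
            print("tray",S[i],np.round(r[0],1),np.round(r[1],1),round(r[2],1))
    for nm,lo,hi in(("cup",.04,.07),):
        m=((P[...,2]>lo)&(P[...,2]<hi)&reg).astype(np.uint8);N,L,S,_=cv2.connectedComponentsWithStats(m)
        for i in range(1,N):
            if S[i,4]>60:
                p=P[L==i];print(nm,S[i],p[:,:2].min(0).round(3),p[:,:2].max(0).round(3))
f=np.load("side0.npz")["pixels"][165:375,230:480,::-1]
cv2.imwrite("pics/crop0.png",cv2.resize(f,None,fx=2.8,fy=2.8,interpolation=cv2.INTER_CUBIC))
E
```

```text
scene table z 0.00022574663603968357
blue [266 272  16  21] 136 mean [ 0.4938 -0.1147  0.0337] rect [ 492.8 -113.8] [30.3 30. ] 42.8
blue [210 291  18  22] 158 mean [ 0.4256 -0.2131  0.0337] rect [ 425.  -212.3] [30.4 30.5] 61.5
blue [333 349  18  15 196] median [ 0.7014 -0.2119  0.0115]
red [316 189  15  19] 77 mean [0.4348 0.2101 0.0335] rect [435.7 211.4] [29.2 30.9] 65.2
red [310 220  16  20] 98 mean [0.4878 0.0851 0.0333] rect [487.2  86.2] [28.1 29.5] 58.4
red [373 279  18  13 109] median [ 0.6926 -0.0104  0.0113]
green [278 230  15  20] 119 mean [0.4408 0.0106 0.0337] rect [445.4  -2.4] [31.8 78.3] 23.1
green [406 232  14   9  55] median [0.6947 0.1705 0.0116]
yellow [172 318  39  30] 130 mean [ 0.4522 -0.3148  0.0356] rect [ 461.9 -317.3] [59.3 37.9] 13.7
tray [372 213  43  34 257] [646.4 181.7] [120.3  66.6] 86.4
tray [335 255  52  42 364] [646.8  -1.3] [119.1  71.1] 83.1
tray [288 315  66  55 509] [ 658.4 -198.5] [117.5  74.4] 76.2
cup [348 164  23  16 102] [0.445 0.298] [0.509 0.376]
cup [171 318  41  39 910] [ 0.429 -0.361] [ 0.497 -0.292]
side table z 0.00028210464276736
[... 790 characters left out ...]
6  19  19] 144 mean [ 0.4111 -0.1352  0.0336] rect [ 411.4 -136.1] [16.9 30.6] 88.1
yellow [318 321  20  20] 174 mean [ 0.5089 -0.1939  0.0338] rect [ 508.8 -194.4] [30.6 18.7] 1.4
yellow [274 366  41  13  61] median [ 0.4598 -0.3016  0.0646]
yellow [269 380  47  28] 215 mean [ 0.4603 -0.3101  0.0352] rect [ 460.5 -323.7] [45.3 59. ] 87.7
tray [369 181  32  33 332] [644.5 179. ] [124.3  65.5] 85.0
tray [379 232  36  44 428] [644.   -2.6] [120.8  65. ] 83.4
tray [396 304  49  63 669] [ 655.  -199.2] [120.8  68.5] 76.4
tray [491 304  38  64 169] [ 785.7 -207.6] [  7.9 126.1] 9.3
cup [285 139  32  18 191] [0.434 0.296] [0.505 0.371]
cup [ 268  364   54   55 1582] [ 0.426 -0.364] [ 0.495 -0.294]
```

View pics/crop0.png

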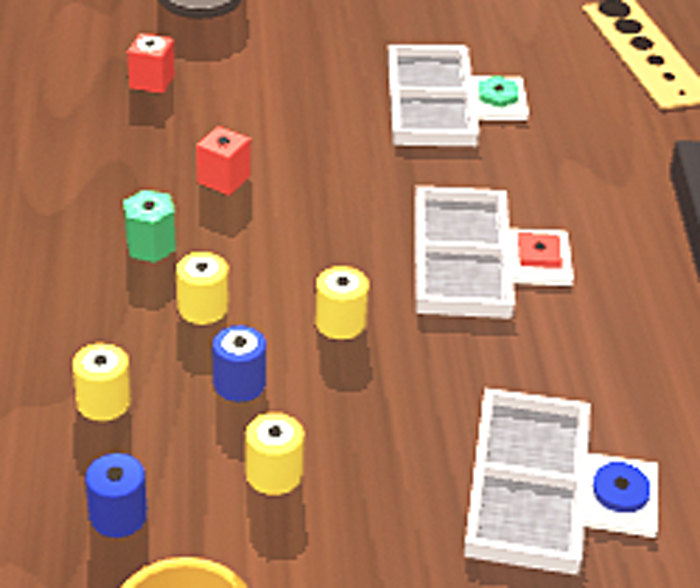

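The crop shows the ivory ring on the coral bead at (150,45) and the blue bead at (238,342). The plain ones are coral (223,142) and blue (115,475), and the hex bead is at (149,205). All yellow ones are decoys. The two cameras differ by about 2 mm, so I'll refine with the wrist camera.

```bash
cat >> meas.py <<'E'
from scipy.spatial.transform import Rotation as Ro
def wrist(ctrl,save=None):
    s=ctrl.state();f=ctrl.grab_frame("wrist")
    T=np.eye(4);T[:3,:3]=Ro.from_euler("xyz",s["tool_rot"],degrees=True).as_matrix();T[:3,3]=s["eef_pos"]
    W=T@np.array(f["tool_from_camera"]);K=np.array(f["camera_matrix"]);z=f["range_z"]
    v,u=np.mgrid[:480,:640]
    c=np.stack([(u-K[0,2])*z/K[0,0],(v-K[1,2])*z/K[1,1],z],-1)
    P=c@W[:3,:3].T+W[:3,3]
    if save: cv2.imwrite(save,f["pixels"][:,:,::-1])
    return s,f,P,W
E
python3 - <<'E'
from station import ctrl
from meas import *
s,f,P,W=wrist(ctrl,"pics/w0.png")
print(np.array(f["tool_from_camera"]).round(3),f["camera_matrix"][0],P[5,5],P[5,-5],P[-5,5],P[-5,-5])
E
```

```text
[[-0.    -0.957 -0.291  0.074]
 [ 1.    -0.     0.001 -0.   ]
 [-0.001 -0.291  0.957 -0.142]
 [ 0.     0.     0.     1.   ]] [429.54619024   0.         321.37647019] [ 0.30281996  0.15173615 -0.000509  ] [7.92978076e-01 1.51493894e-01 5.13226543e-05] [4.82516650e-01 1.60106667e-05 2.99855711e-01] [6.16197432e-01 1.95199850e-04 2.99863907e-01]
```

View pics/w0.png

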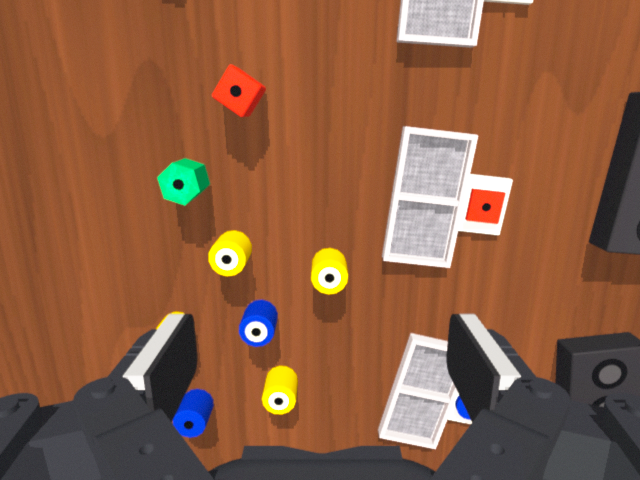

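The wrist view has plain coral at (238,91), jade at (183,182), ringed cobalt at (258,325), plain cobalt at (192,413) and the coral tray at (430,197). I'll move 14 cm in +y to see the rest.

The manual's scale: shifts go in shares of 75 cm and turns go in shares of 360 degrees. Converting my numbers, 14 cm / 75 = 0.1867, 12 cm / 75 = 0.16.

>>> apply_moves:
  rows:
    - [[0.0533,0,0,0],[0.1067,0,0,0],[0.16,0,0,0],[0.1867,0,0,0],[0.1867,0,0,0]]
  jaw: 8.5

```text
time_s: 0.57
eef_pos: [0.5493, 0.1442, 0.2306]
tool_rot: [-179.9, -0.1, 90.3]
wrist_force: [0.2, -0.5, -1.3]
gripper_width: 0.0848
grip_force: 0.0
```

```bash
cat >> meas.py <<'E'
from scipy.optimize import minimize
def fit(f,P,verbose=True):
    hsv=cv2.cvtColor(f["pixels"],cv2.COLOR_RGB2HSV)
    for c,(a,b) in hsvr.items():
        m=cv2.inRange(hsv,a,b);N,L,S,_=cv2.connectedComponentsWithStats(m)
        for i in range(1,N):
            if S[i,4]<200: continue
            x,y,w,h=S[i,:4];k=np.zeros((480,640),bool);k[max(y-2,0):y+h+2,max(x-2,0):x+w+2]=1
            p=P[k&(P[...,2]>.031)&(P[...,2]<.037)&(cv2.dilate(m,np.ones((25,25)))>0)][:,:2]*1000
            if len(p)<100: continue
            n=6 if c=="green" else 4
            def wid(t):
                A=np.deg2rad(t+np.arange(n//2)*360/n);q=p@np.array([np.cos(A),np.sin(A)])
                return q.max(0)-q.min(0)
            ts=np.arange(0,360/n,1.);t=ts[np.argmin([wid(t).sum() for t in ts])]
            h_=cv2.minAreaRect(cv2.convexHull(p.astype(np.float32)))
            print(c,"px",S[i,:4],"ctr",np.round(h_[0],1),"circ",np.round(cv2.minEnclosingCircle(p.astype(np.float32)),1) if 0 else np.round(cv2.minEnclosingCircle(p.astype(np.float32))[0],1),"flat normal deg",t,"widths",wid(t).round(1),"z",round(float(np.median(P[k&(P[...,2]>.031)&(P[...,2]<.037)][:,2])),4))
    for g,name in(((646,-2,-6),"coral"),((645,180,-4),"jade"),((656,-199,-14),"cobalt")):
        m=(P[...,2]>.0095)&(P[...,2]<.014)&(hsv[...,1]<70)&(np.hypot(P[...,0]-g[0]/1e3,P[...,1]-g[1]/1e3)<.085)
        p=P[m][:,:2]*1000
        if len(p)<300: continue
        def loc(v):
            a=np.deg2rad(v[2]);d=p-v[:2];return d@np.array([[np.cos(a),-np.sin(a)],[np.sin(a),np.cos(a)]])
        def cost(v):
            q=loc(v);q=q[q[:,0]<28];X,Y=abs(q[:,0]),abs(q[:,1])
            out=np.maximum(np.maximum(X-30,Y-58),0)
            inn=np.minimum(np.minimum(26-X,54-Y),Y-2).clip(0)
            return np.minimum(out+inn,6).__pow__(2).mean()
        r=min((minimize(cost,[g[0]+dx,g[1],g[2]+da],method="Nelder-Mead") for dx in(-3,0,3) for da in(-4,0,4)),key=lambda r:r.fun)
        q=loc(r.x);print("tray",name,r.x.round(1),"cost",round(r.fun,3),len(p),"ext",q.min(0).round(1),q.max(0).round(1))
E
python3 - <<'E'
from station import ctrl
from meas import *
s,f,P,W=wrist(ctrl,"pics/w1.png");print(s["eef_pos"],s["tool_rot"],s["time_s"]);fit(f,P)
E
```

```text
[0.54926169 0.14424553 0.23061449] [-1.79927443e+02 -1.09383832e-01  9.03288265e+01] 0.5667
red px [147  93  55  48] ctr [432.5 212. ] circ [432.6 212. ] flat normal deg 71.0 widths [28.1 28.3] z 0.0337
red px [224 239  48  53] ctr [485.5  87.3] circ [485.4  87.2] flat normal deg 55.0 widths [28.1 28. ] z 0.0335
green px [193 311  27  51] ctr [445.6  16.2] circ [439.9  16.2] flat normal deg 10.0 widths [15.6 30.  24.4] z 0.0335
yellow px [219 370  38  48] ctr [470.3 -45.1] circ [470.4 -45.5] flat normal deg 0.0 widths [30.3 31.8] z 0.0337
yellow px [311 385  33  48] ctr [555.8 -61.8] circ [555.9 -62. ] flat normal deg 0.0 widths [30.5 31.2] z 0.0338
tray coral [ 6.406e+02 -3.000e-01 -6.400e+00] cost 0.015 1609 ext [-30.2 -59.2] [30.6 58.6]
tray jade [642.2 181.3  -3.7] cost 0.002 2555 ext [-30.1 -58.3] [65.6 58. ]
```

Scaled: -20 cm / 75 = -0.2667, -16 cm / 75 = -0.2133.

>>> apply_moves:
  rows:
    - [[-0.0533,0,0,0],[-0.1067,0,0,0],[-0.16,0,0,0],[-0.2133,0,0,0],[-0.2667,0,0,0]]

```text
time_s: 1.03
eef_pos: [0.5492, -0.0631, 0.2312]
tool_rot: [-180.0, 0.0, 89.9]
wrist_force: [0.8, -0.2, -0.1]
gripper_width: 0.085
grip_force: 0.0
```

Run:
```python
from station import ctrl
from meas import *
s,f,P,W=wrist(ctrl,"pics/w2.png");s,f,P,W=wrist(ctrl,"pics/w2.png");print(s["eef_pos"],s["tool_rot"],s["time_s"],abs(s["qd"]).max());fit(f,P)
```

```text
[ 0.54898926 -0.07113814  0.23087889] [-179.93708929    0.46923044   89.44594908] 1.0833 9.023311279470905
blue px [235 225  41  46] ctr [ 491.7 -113.2] circ [ 491.8 -113.4] flat normal deg 18.0 widths [30.7 30.9] z 0.0338
red px [214   0  41  20] ctr [485.9  72.1] circ [485.9  75.3] flat normal deg 55.0 widths [ 9.9 14.1] z 0.0333
green px [146  64  56  49] ctr [435.8  17. ] circ [435.9  17.1] flat normal deg 12.0 widths [30.7 30.  30.5] z 0.0337
yellow px [202 148  45  44] ctr [470.3 -45.4] circ [470.3 -45.7] flat normal deg 89.0 widths [31. 31.] z 0.0338
yellow px [311 167  39  44] ctr [556.  -62.1] circ [556.  -62.4] flat normal deg 15.0 widths [31.3 30.7] z 0.0338
yellow px [141 239  48  47] ctr [ 411.6 -126. ] circ [ 411.5 -126.2] flat normal deg 75.0 widths [31.4 30.9] z 0.0337
yellow px [260 298  37  47] ctr [ 509.4 -185.3] circ [ 509.4 -185.4] flat normal deg 53.0 widths [30.8 31. ] z 0.0337
tray coral [ 6.406e+02 -6.000e-01 -6.400e+00] cost 0.002 2791 ext [-30.2 -58.1] [64.6 58.3]
tray cobalt [ 650.8 -197.1  -13.6] cost 0.01 1538 ext [-30.4 -58.8] [62.3 58.3]
```

Measured poses (mm):

| Item | Position | Flats / yaw |
|---|---|---|
| coral_ringed | (432.5, 212) | flats −19° |
| coral_plain | (485.5, 87.3) | flats −35° |
| jade_hex | (435.9, 17) | flats 12° |
| cobalt_ringed | (491.7, −113.3) | – |
| cobalt_plain | (424, −212) | – |
| coral tray | (640.6, −0.5) | −6.4° |
| jade tray | (642.2, 181.3) | −3.7° |
| cobalt tray | (650.8, −197.1) | −13.6° |

The widths and heights match the given sizes. I'll start with cobalt_ringed, closing at −13.6°, along the tray's x axis.

Scaled: 11.1 cm / 75 = 0.148, 6.4 cm / 75 = 0.0853, 0.24 rad / 6.2832 = 0.0382.

>>> apply_moves:
  rows:
    - [[-0.0213,-0.024,0.0427,0.0159],[-0.0427,-0.0467,0.0853,0.0318],[-0.0613,-0.068,0.1267,0.0382],[-0.0711,-0.0777,0.148,0.0382],[-0.0711,-0.0777,0.148,0.0382]]
  jaw: 5.2
  grip_force: 40

```text
time_s: 1.55
eef_pos: [0.4867, -0.1138, 0.115]
tool_rot: [-179.4, -0.0, 76.1]
wrist_force: [-0.3, 0.9, -0.6]
gripper_width: 0.0521
grip_force: 0.0
```

```bash
cat > go.py <<'E'
import sys
from station import ctrl
from meas import *
def go(x,y,z,phi):
    "shift (cm, tool axes) and turn from measured pose to TCP target in mm with closing direction phi deg"
    s=ctrl.state();R=Ro.from_euler("xyz",s["tool_rot"],degrees=True).as_matrix()
    yaw=s["tool_rot"][2]
    d=np.array([x,y,z])/10-s["eef_pos"]*100
    a=np.deg2rad(yaw);ex=np.array([np.cos(a),np.sin(a),0]);ey=np.array([np.sin(a),-np.cos(a),0])
    print("pose",(s["eef_pos"]*1000).round(1),"yaw",yaw.round(1),"qd",abs(s["qd"]).max().round(1),"t",s["time_s"],"w",s["gripper_width"].round(4),"F",s["wrist_force"].round(1))
    print("shift",np.round([d@ex,d@ey,-d[2]],2),"turn",round(np.deg2rad((yaw-90)-phi),3))
if __name__=="__main__": go(*map(float,sys.argv[1:]))
E
python3 - <<'E'
from go import *
go(491.7,-113.3,10,-13.6)
s,f,P,W=wrist(ctrl,"pics/w3.png");fit(f,P)
go(491.7,-113.3,10,-13.6)
E
```

```text
Traceback (most recent call last):
  File "go.py", line 10, in go
    print("pose",(s["eef_pos"]*1000).round(1),"yaw",yaw.round(1),"qd",abs(s["qd"]).max().round(1),"t",s["time_s"],"w",s["gripper_width"].round(4),"F",s["wrist_force"].round(1))
                                                                                                                      ^^^^^^^^^^^^^^^^^^^^^^^^
AttributeError: 'float' object has no attribute 'round'
```

```bash
sed -i 's/s\["gripper_width"\].round(4)/round(s["gripper_width"],4)/' go.py
python3 - <<'E'
from go import *
go(491.7,-113.3,10,-13.6)
s,f,P,W=wrist(ctrl);s,f,P,W=wrist(ctrl,"pics/w3.png");fit(f,P)
go(491.7,-113.3,10,-13.6)
E
```

```text
pose [ 486.7 -113.8  115. ] yaw 76.1 qd 6.6 t 1.55 w 0.0521 F [-0.3  0.9 -0.6]
shift [ 0.17  0.47 10.5 ] turn -0.006
blue px [298 208  56  66] ctr [ 491.6 -113.3] circ [ 491.5 -113.4] flat normal deg 58.0 widths [31.2 31. ] z 0.0338
blue px [233 366  54  71] ctr [ 423.1 -212.1] circ [ 423.2 -212.2] flat normal deg 62.0 widths [32.1 31. ] z 0.0335
green px [112   0  90  64] ctr [434.9  14.4] circ [435.6  17. ] flat normal deg 12.0 widths [30.6 25.9 31.4] z 0.0337
yellow px [386  95  69  63] ctr [555.7 -62.2] circ [555.7 -62.3] flat normal deg 77.0 widths [30.9 31.3] z 0.0339
yellow px [224 104  65  62] ctr [470.1 -45.9] circ [470.  -45.8] flat normal deg 46.0 widths [31.  31.3] z 0.0338
yellow px [169 257  65  67] ctr [ 411.  -125.3] circ [ 411.3 -126.4] flat normal deg 14.0 widths [32.  29.8] z 0.0337
yellow px [354 305  44  69] ctr [ 505.2 -184.8] circ [ 508.4 -185.2] flat normal deg 84.0 widths [32.1 23.2] z 0.0338
tray coral [ 6.403e+02 -4.000e-01 -6.300e+00] cost 0.006 2328 ext [-30.4 -58.1] [ 31.3 -13.5]
tray cobalt [ 650.6 -196.9  -13.8] cost 0.013 3167 ext [-31.3 -58.9] [31.3 58. ]
pose [ 491.5 -113.5  120.4] yaw 76.2 qd 3.7 t 1.65 w 0.0519 F [1.3 0.2 0.2]
shift [2.000e-02 1.000e-02 1.104e+01] turn -0.004
```

View pics/w3.png

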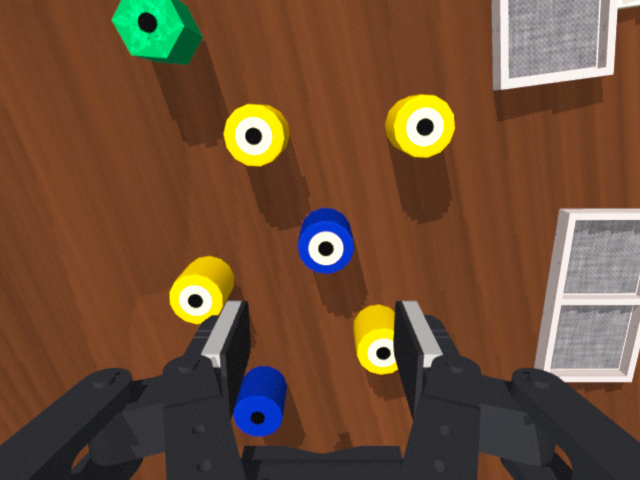

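The view shows the ringed blue bead at (326,243) centred under the gripper, with the yellow beads clear of the finger path. The positions agree to within 0.5 mm, so I'll descend.

Scaled: 11 cm / 75 = 0.1467, 9.5 cm / 75 = 0.1267.

>>> apply_moves:
  rows:
    - [[0,0,0.0467,0],[0,0,0.0933,0],[0,0,0.1267,0],[0,0,0.1467,0],[0,0,0.1467,0]]

```text
time_s: 2.07
eef_pos: [0.4912, -0.1122, 0.0085]
tool_rot: [-179.8, -0.0, 76.3]
wrist_force: [0.4, 0.3, -0.1]
gripper_width: 0.0517
grip_force: 0.0
```

>>> apply_moves:
  rows:
    - [[0,0,0,0],[0,0,0,0],[0,0,0,0],[0,0,0,0],[0,0,0,0]]
  jaw: 2.5

```text
time_s: 2.48
eef_pos: [0.4942, -0.1139, 0.0131]
tool_rot: [179.6, 0.0, 76.3]
wrist_force: [0.7, 1.3, 6.2]
gripper_width: 0.0305
grip_force: 40.2
```

Scaled: -9 cm / 75 = -0.12, -7 cm / 75 = -0.0933.

>>> apply_moves:
  rows:
    - [[0,0,-0.0267,0],[0,0,-0.06,0],[0,0,-0.0933,0],[0,0,-0.12,0],[0,0,-0.12,0]]

```text
time_s: 2.9
eef_pos: [0.4948, -0.1144, 0.106]
tool_rot: [179.4, 0.1, 76.2]
wrist_force: [1.8, 0.2, -0.3]
gripper_width: 0.0306
grip_force: 39.7
```

```bash
python3 go.py 657.4 -169.9 100 -13.6
```

```text
pose [ 494.8 -114.4  106. ] yaw 76.2 qd 3.4 t 2.9 w 0.0306 F [ 1.8  0.2 -0.3]
shift [-1.52 17.11  0.6 ] turn -0.003
```

Run:
```python
from go import *
f=ctrl.grab_frame("side")["pixels"][180:380,220:480,::-1]
s,w,P,W=wrist(ctrl)
a=cv2.resize(f,(520,400));b=cv2.resize(w["pixels"][200:480,180:460,::-1],(400,400))[:, :270]
cv2.imwrite("pics/g1.png",np.hstack([a,b]))
go(657.4,-169.9,100,-13.6)
```

```text
pose [ 492.2 -113.5  101.2] yaw 76.2 qd 2.7 t 3.0 w 0.0303 F [ 0.4 -0.4 -1.4]
shift [-1.55 17.39  0.12] turn -0.003
```

View pics/g1.png

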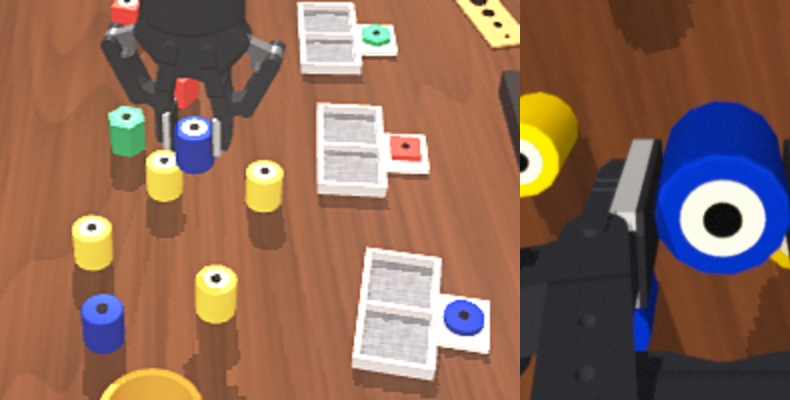

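The ringed blue bead is held upright between the pads (side crop (195,140)). I'll carry it to the +y bay of the cobalt tray.

Scaled: 17.4 cm / 75 = 0.232, 14.5 cm / 75 = 0.1933.

>>> apply_moves:
  rows:
    - [[-0.004,0.0467,0,0],[-0.008,0.0973,0,0],[-0.0127,0.1467,0,0],[-0.0173,0.1933,0,0],[-0.0207,0.232,0,0]]

```text
time_s: 3.42
eef_pos: [0.6576, -0.1701, 0.097]
tool_rot: [-179.8, -0.0, 76.2]
wrist_force: [0.2, 0.4, 0.3]
gripper_width: 0.0305
grip_force: 39.8
```

Scaled: 6.5 cm / 75 = 0.0867, 5.5 cm / 75 = 0.0733.

>>> apply_moves:
  rows:
    - [[0,0,0.02,0],[0,0,0.0467,0],[0,0,0.0733,0],[0,0,0.0867,0],[0,0,0.0867,0]]

```text
time_s: 3.83
eef_pos: [0.6534, -0.1685, 0.029]
tool_rot: [-179.4, -0.1, 76.2]
wrist_force: [-0.8, -0.3, -1.0]
gripper_width: 0.0307
grip_force: 39.9
```

>>> apply_moves:
  rows:
    - [[0,0,0,0],[0,0,0,0]]

```text
time_s: 4.0
eef_pos: [0.6575, -0.1699, 0.0362]
tool_rot: [179.9, 0.0, 76.3]
wrist_force: [0.3, -0.2, -1.7]
gripper_width: 0.0306
grip_force: 39.9
```

```bash
python3 go.py 657.4 -169.9 14 -13.6
```

```text
pose [ 657.5 -169.9   36.2] yaw 76.3 qd 1.1 t 4.0 w 0.0306 F [ 0.3 -0.2 -1.7]
shift [-0.   -0.01  2.22] turn -0.003
```

The arm swings a bit after fast moves, so I'll do the last stretch gently.

>>> apply_moves:
  rows:
    - [[0,0,0.0053,0],[0,0,0.0107,0],[0,0,0.016,0],[0,0,0.02,0],[0,0,0.0227,0]]

```text
time_s: 4.42
eef_pos: [0.6568, -0.1696, 0.0178]
tool_rot: [-180.0, -0.0, 76.3]
wrist_force: [-0.4, -0.2, -0.6]
gripper_width: 0.0305
grip_force: 39.9
```

Scaled: 0.35 cm / 75 = 0.0047, 0.3 cm / 75 = 0.004.

>>> apply_moves:
  rows:
    - [[0,0,0.0013,0],[0,0,0.0027,0],[0,0,0.004,0],[0,0,0.0047,0],[0,0,0.0047,0]]

```text
time_s: 4.83
eef_pos: [0.657, -0.1697, 0.0172]
tool_rot: [180.0, 0.0, 76.3]
wrist_force: [-4.7, 0.4, 7.0]
gripper_width: 0.0307
grip_force: 40.6
```

Run:
```python
from go import *
go(657.4,-169.9,14,-13.6)
s,w,P,W=wrist(ctrl);b=w["pixels"][200:480,100:520,::-1]
f=ctrl.grab_frame("side")["pixels"][280:400,360:500,::-1]
cv2.imwrite("pics/p1.png",np.hstack([b,cv2.resize(f,(326,280))]));go(657.4,-169.9,14,-13.6)
```

```text
pose [ 657.  -169.7   17.2] yaw 76.3 qd 0.3 t 4.8333 w 0.0307 F [-4.7  0.4  7. ]
shift [-0.01  0.05  0.32] turn -0.003
pose [ 657.  -169.7   17.1] yaw 76.3 qd 0.1 t 4.9333 w 0.0302 F [-4.7  1.4  7. ]
shift [-0.01  0.04  0.31] turn -0.003
```

View pics/p1.png

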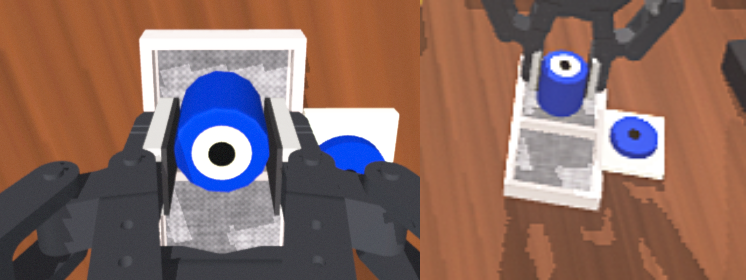

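The bead stands in the bay at (222,150), resting on the floor: TCP is 17 mm and the pre-grip offset was 13 mm. I'll unload the contact, then release.

Scaled: -0.2 cm / 75 = -0.0027, -0.15 cm / 75 = -0.002.

>>> apply_moves:
  rows:
    - [[0,0,-0.002,0],[0,0,-0.0027,0],[0,0,-0.0027,0]]

```text
time_s: 5.18
eef_pos: [0.6574, -0.1698, 0.0172]
tool_rot: [179.9, 0.0, 76.2]
wrist_force: [-0.2, -0.6, 2.8]
gripper_width: 0.0307
grip_force: 40.2
```

>>> apply_moves:
  rows:
    - [[0,0,0,0],[0,0,0,0],[0,0,0,0],[0,0,0,0]]
  jaw: 5.0

```text
time_s: 5.52
eef_pos: [0.657, -0.1697, 0.0165]
tool_rot: [-180.0, -0.0, 76.2]
wrist_force: [0.9, -0.9, -0.5]
gripper_width: 0.05
grip_force: 0.0
```

Scaled: -10.4 cm / 75 = -0.1387, -9 cm / 75 = -0.12.

>>> apply_moves:
  rows:
    - [[0,0,-0.0133,0],[0,0,-0.04,0],[0,0,-0.08,0],[0,0,-0.12,0],[0,0,-0.1387,0]]

```text
time_s: 5.93
eef_pos: [0.659, -0.1704, 0.1269]
tool_rot: [179.5, 0.0, 76.3]
wrist_force: [1.4, 0.2, 1.1]
gripper_width: 0.05
grip_force: 0.0
```

Run:
```python
from go import *
s,w,P,W=wrist(ctrl);s,w,P,W=wrist(ctrl)
q=P[(abs(P[...,0]-.657)<.03)&(abs(P[...,1]+.17)<.03)&(P[...,2]>.03)]
print("bead top",q.mean(0),np.median(q[:,2]),q[:,2].max(), q.min(0),q.max(0));go(423.2,-212.1,120,-13.6)
```

```text
bead top [ 0.65606595 -0.15841873  0.1782449 ] 0.20269963753088574 0.2181906502937935 [ 0.62700258 -0.18753195  0.03003811] [ 0.68699993 -0.14593049  0.21819065]
pose [ 659.6 -170.6  126.9] yaw 76.3 qd 4.3 t 6.0333 w 0.0501 F [-0.6  0.1  0.6]
shift [ -9.65 -21.98   0.69] turn -0.003
```

Scaled: -17.5 cm / 75 = -0.2333, -14 cm / 75 = -0.1867.

>>> apply_moves:
  rows:
    - [[-0.0187,-0.0427,0,0],[-0.04,-0.0907,0,0],[-0.0613,-0.1387,0,0],[-0.0827,-0.1867,0,0],[-0.1027,-0.2333,0,0]]

```text
time_s: 6.45
eef_pos: [0.4659, -0.2024, 0.1188]
tool_rot: [-179.8, -0.0, 76.3]
wrist_force: [-0.5, -0.5, 0.1]
gripper_width: 0.05
grip_force: 0.0
```

Scaled: -4.27 cm / 75 = -0.0569, -2.9 cm / 75 = -0.0387.

>>> apply_moves:
  rows:
    - [[-0.0173,-0.0387,0,0],[-0.0253,-0.0569,0,0],[-0.0253,-0.0569,0,0],[-0.0253,-0.0569,0,0],[-0.0253,-0.0569,0,0]]

```text
time_s: 6.87
eef_pos: [0.4231, -0.211, 0.1203]
tool_rot: [-180.0, -0.0, 76.3]
wrist_force: [0.4, 0.0, -0.8]
gripper_width: 0.0496
grip_force: 0.0
```

Run:
```python
from go import *
s,w,P,W=wrist(ctrl);fit(w,P);go(423.2,-212.1,10,-13.6)
```

```text
blue px [294 210  56  65] ctr [ 423.1 -212. ] circ [ 423.1 -212.1] flat normal deg 74.0 widths [31.  31.2] z 0.0336
yellow px [228  65  65  66] ctr [ 411.2 -126.4] circ [ 411.1 -126.6] flat normal deg 76.0 widths [31.1 30.8] z 0.0338
yellow px [425 132  72  64] ctr [ 508.9 -185.4] circ [ 509.  -185.5] flat normal deg 62.0 widths [31.1 31.1] z 0.0338
yellow px [375 397  30  49] ctr [ 437.5 -331.3] circ [ 439.8 -330.4] flat normal deg 21.0 widths [ 5.4 37.9] z 0.0342
pose [ 423.5 -211.   120.3] yaw 76.3 qd 0.6 t 6.9167 w 0.0496 F [ 0.   0.1 -0.3]
shift [-0.11  0.   11.03] turn -0.002
```

Scaled: 10.7 cm / 75 = 0.1427, 10 cm / 75 = 0.1333.

>>> apply_moves:
  rows:
    - [[-0.0013,0,0.04,0],[-0.0013,0,0.08,0],[-0.0013,0,0.1133,0],[-0.0013,0,0.1333,0],[-0.0013,0,0.1427,0]]

```text
time_s: 7.33
eef_pos: [0.4216, -0.2106, 0.0104]
tool_rot: [-179.7, -0.1, 76.3]
wrist_force: [-1.0, -0.4, 0.6]
gripper_width: 0.0502
grip_force: 0.0
```

Scaled: 0.2 cm / 75 = 0.0027.

>>> apply_moves:
  rows:
    - [[0,0,0.0027,0],[0,0,0.0027,0],[0,0,0.0027,0]]

```text
time_s: 7.58
eef_pos: [0.4238, -0.2127, 0.013]
tool_rot: [179.9, 0.0, 76.3]
wrist_force: [-0.5, 0.3, 0.3]
gripper_width: 0.0497
grip_force: 0.0
```

>>> apply_moves:
  rows:
    - [[0,0,0,0],[0,0,0,0],[0,0,0,0],[0,0,0,0],[0,0,0,0]]
  jaw: 2.5

```text
time_s: 8.0
eef_pos: [0.4238, -0.213, 0.0135]
tool_rot: [179.8, 0.1, 76.2]
wrist_force: [0.5, 0.1, 6.6]
gripper_width: 0.0304
grip_force: 39.9
```

>>> apply_moves:
  rows:
    - [[0,0,-0.0133,0],[0,0,-0.0467,0],[0,0,-0.0867,0],[0,0,-0.1133,0],[0,0,-0.12,0]]

```text
time_s: 8.42
eef_pos: [0.4244, -0.2135, 0.1063]
tool_rot: [179.6, 0.1, 76.2]
wrist_force: [0.8, 0.0, -0.4]
gripper_width: 0.0303
grip_force: 39.7
```

Run:
```python
from go import *
wrist(ctrl);wrist(ctrl);go(644.2,-224.3,100,-13.6)
```

```text
pose [ 423.1 -212.6  103.1] yaw 76.2 qd 3.2 t 8.5167 w 0.0304 F [ 1.  -0.5 -1.3]
shift [ 4.12 21.76  0.31] turn -0.003
```

Scaled: 18 cm / 75 = 0.24, 1.3 cm / 75 = 0.0173.

>>> apply_moves:
  rows:
    - [[0.008,0.04,0,0],[0.0173,0.0907,0,0],[0.0267,0.1413,0,0],[0.036,0.192,0,0],[0.0453,0.24,0,0]]

```text
time_s: 8.93
eef_pos: [0.6057, -0.2213, 0.0985]
tool_rot: [-179.7, -0.1, 76.2]
wrist_force: [1.0, -0.7, -0.6]
gripper_width: 0.0306
grip_force: 39.8
```

Scaled: 6.5 cm / 75 = 0.0867, 5 cm / 75 = 0.0667.

>>> apply_moves:
  rows:
    - [[0.0073,0.0373,0,0],[0.0093,0.05,0.0067,0],[0.0093,0.05,0.0333,0],[0.0093,0.05,0.0667,0],[0.0093,0.05,0.0867,0]]

```text
time_s: 9.35
eef_pos: [0.6407, -0.2229, 0.0312]
tool_rot: [-179.5, -0.1, 76.3]
wrist_force: [-1.4, 0.0, -1.1]
gripper_width: 0.0309
grip_force: 39.9
```

>>> apply_moves:
  rows:
    - [[0,0,0,0],[0,0,0,0],[0,0,0,0]]

```text
time_s: 9.6
eef_pos: [0.6432, -0.2242, 0.0368]
tool_rot: [-180.0, 0.0, 76.2]
wrist_force: [-0.3, 0.4, 0.1]
gripper_width: 0.0307
grip_force: 39.9
```

```bash
python3 go.py 644.2 -224.3 17.5 -13.6
```

```text
pose [ 643.2 -224.2   36.8] yaw 76.2 qd 1.9 t 9.6 w 0.0307 F [-0.3  0.4  0.1]
shift [0.01 0.1  1.93] turn -0.003
```

Scaled: 1.7 cm / 75 = 0.0227, 1.5 cm / 75 = 0.02.

>>> apply_moves:
  rows:
    - [[0,0.0007,0.0053,0],[0,0.0013,0.0107,0],[0,0.0013,0.016,0],[0,0.0013,0.02,0],[0,0.0013,0.0227,0]]

```text
time_s: 10.02
eef_pos: [0.6443, -0.2242, 0.0194]
tool_rot: [-180.0, -0.0, 76.3]
wrist_force: [-0.2, 0.1, 0.2]
gripper_width: 0.0306
grip_force: 39.9
```

Scaled: 0.3 cm / 75 = 0.004, 0.2 cm / 75 = 0.0027.

>>> apply_moves:
  rows:
    - [[0,0,0.0013,0],[0,0,0.0027,0],[0,0,0.004,0],[0,0,0.004,0]]

```text
time_s: 10.35
eef_pos: [0.6446, -0.2243, 0.0176]
tool_rot: [180.0, 0.0, 76.3]
wrist_force: [-1.6, 0.1, 3.4]
gripper_width: 0.0307
grip_force: 40.1
```

Scaled: -0.1 cm / 75 = -0.0013.

>>> apply_moves:
  rows:
    - [[0,0,-0.0013,0],[0,0,-0.0013,0],[0,0,-0.0013,0],[0,0,-0.0013,0]]
  jaw: 5.0

```text
time_s: 10.68
eef_pos: [0.6446, -0.2244, 0.0178]
tool_rot: [180.0, 0.0, 76.3]
wrist_force: [-0.3, -0.1, -0.2]
gripper_width: 0.0498
grip_force: 0.0
```

>>> apply_moves:
  rows:
    - [[0,0,-0.0133,0],[0,0,-0.04,0],[0,0,-0.08,0],[0,0,-0.12,0],[0,0,-0.1467,0]]

```text
time_s: 11.1
eef_pos: [0.6456, -0.2247, 0.1323]
tool_rot: [179.7, 0.0, 76.3]
wrist_force: [0.1, 0.1, 0.7]
gripper_width: 0.05
grip_force: 0.0
```

Run:
```python
from go import *
wrist(ctrl);s,w,P,W=wrist(ctrl,"pics/w4.png");go(435.9,17,120,12)
```

```text
pose [ 647.4 -225.5  135.3] yaw 76.3 qd 4.2 t 11.2 w 0.0502 F [0.7 0.1 0.4]
shift [ 18.53 -26.31   1.53] turn -0.449
```

View pics/w4.png

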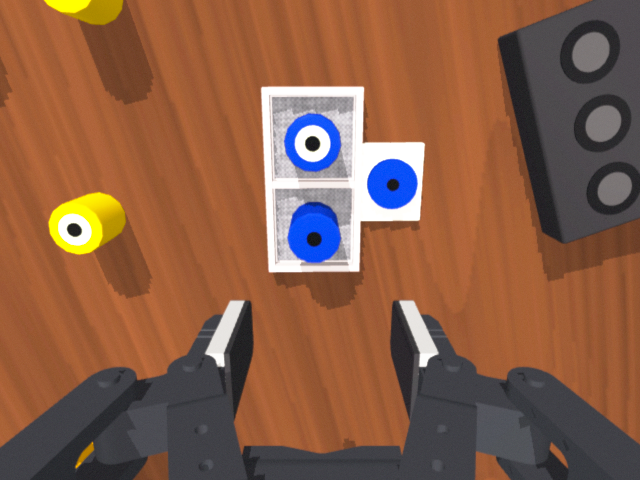

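Both cobalt beads stand upright in their bays, at (312,142) and (314,232). Next is jade.

Scaled: -15.2 cm / 75 = -0.2027, -12 cm / 75 = -0.16, -0.45 rad / 6.2832 = -0.0716.

>>> apply_moves:
  rows:
    - [[0.024,-0.0333,0,-0.0159],[0.0533,-0.0747,0,-0.0318],[0.084,-0.1173,0,-0.0477],[0.1147,-0.16,0,-0.0637],[0.1453,-0.2027,0,-0.0716]]

```text
time_s: 11.62
eef_pos: [0.5208, -0.081, 0.1267]
tool_rot: [-179.9, -0.1, 102.2]
wrist_force: [0.1, 0.0, 1.1]
gripper_width: 0.0504
grip_force: 0.0
```

```bash
python3 go.py 435.9 17 120 12
```

```text
pose [520.8 -81.  126.7] yaw 102.2 qd 50.0 t 11.6167 w 0.0504 F [0.1 0.  1.1]
shift [11.38 -6.22  0.67] turn 0.004
```

Scaled: 11.5 cm / 75 = 0.1533, 9.8 cm / 75 = 0.1307.

>>> apply_moves:
  rows:
    - [[0.0453,-0.0253,0,0],[0.0907,-0.0507,0,0],[0.1307,-0.072,0,0],[0.1533,-0.0847,0.0067,0],[0.1533,-0.0847,0.0067,0]]

```text
time_s: 12.03
eef_pos: [0.4332, 0.0196, 0.1213]
tool_rot: [-179.8, -0.1, 102.2]
wrist_force: [-0.2, 0.0, -0.9]
gripper_width: 0.05
grip_force: 0.0
```

>>> apply_moves:
  rows:
    - [[0,0,0,0],[0,0,0,0]]

```text
time_s: 12.2
eef_pos: [0.4371, 0.0165, 0.1228]
tool_rot: [180.0, 0.0, 102.0]
wrist_force: [-0.3, 0.0, 0.9]
gripper_width: 0.0502
grip_force: 0.0
```

Run:
```python
from go import *
s,w,P,W=wrist(ctrl);fit(w,P);go(435.9,17,10,12)
```

```text
red px [393 101  81  74] ctr [485.2  87.1] circ [485.2  87. ] flat normal deg 55.0 widths [28.1 28.3] z 0.0337
green px [292 203  54  70] ctr [435.7  17.2] circ [435.6  17.2] flat normal deg 12.0 widths [30.  30.7 30.4] z 0.0337
yellow px [327 305  51  68] ctr [469.9 -45.4] circ [470.  -45.3] flat normal deg 47.0 widths [30.8 31.3] z 0.0338
yellow px [233 389  34  57] ctr [ 417.3 -119.1] circ [ 416.8 -119.4] flat normal deg 20.0 widths [15.4 22.2] z 0.0337
tray coral [ 6.403e+02 -3.000e-01 -6.500e+00] cost 0.03 2549 ext [-31.2 -58.5] [31.5 57.8]
pose [437.4  16.2 122.9] yaw 102.0 qd 0.5 t 12.25 w 0.0499 F [ 0.3 -0.5 -0.4]
shift [ 0.11 -0.13 11.29] turn -0.0
```

>>> apply_moves:
  rows:
    - [[0.0013,-0.0017,0.04,0],[0.0013,-0.0017,0.08,0],[0.0013,-0.0017,0.116,0],[0.0013,-0.0017,0.1373,0],[0.0013,-0.0017,0.1467,0]]

```text
time_s: 12.67
eef_pos: [0.4337, 0.0168, 0.0097]
tool_rot: [-179.7, -0.1, 101.9]
wrist_force: [-0.4, -1.1, -0.5]
gripper_width: 0.0498
grip_force: 0.0
```

Scaled: 0.2 cm / 75 = 0.0027.

>>> apply_moves:
  rows:
    - [[0,0,0.0027,0],[0,0,0.0027,0],[0,0,0.0027,0]]

```text
time_s: 12.92
eef_pos: [0.4368, 0.0172, 0.0121]
tool_rot: [179.9, 0.0, 102.0]
wrist_force: [0.3, 0.7, 0.2]
gripper_width: 0.0501
grip_force: 0.0
```

>>> apply_moves:
  rows:
    - [[0,0,0,0],[0,0,0,0],[0,0,0,0],[0,0,0,0],[0,0,0,0]]
  jaw: 2.3

```text
time_s: 13.33
eef_pos: [0.4367, 0.0175, 0.0124]
tool_rot: [179.8, 0.1, 102.0]
wrist_force: [-0.3, -0.2, 6.2]
gripper_width: 0.029
grip_force: 40.6
```

Scaled: -9 cm / 75 = -0.12, -8.5 cm / 75 = -0.1133.

>>> apply_moves:
  rows:
    - [[0,0,-0.0133,0],[0,0,-0.0467,0],[0,0,-0.0867,0],[0,0,-0.1133,0],[0,0,-0.12,0]]

```text
time_s: 13.75
eef_pos: [0.4375, 0.0175, 0.1052]
tool_rot: [179.6, 0.1, 102.0]
wrist_force: [1.0, 0.2, -1.2]
gripper_width: 0.0293
grip_force: 39.8
```

Run:
```python
from go import *
wrist(ctrl);wrist(ctrl);go(640.4,153.4,100,-3.7)
```

```text
pose [435.9  17.6 102.1] yaw 102.0 qd 3.2 t 13.85 w 0.0291 F [-1.  -0.6 -1.4]
shift [ 9.01 22.83  0.21] turn 0.275
```

Scaled: 17.2 cm / 75 = 0.2293, 13.6 cm / 75 = 0.1813, 0.27 rad / 6.2832 = 0.043.

>>> apply_moves:
  rows:
    - [[0.0147,0.0373,0,0.0159],[0.0333,0.0853,0,0.0318],[0.0533,0.1333,0,0.043],[0.072,0.1813,0,0.043],[0.0907,0.2293,0,0.043]]

```text
time_s: 14.27
eef_pos: [0.5889, 0.121, 0.0977]
tool_rot: [-179.7, 0.1, 86.6]
wrist_force: [-0.2, -0.3, -0.0]
gripper_width: 0.0294
grip_force: 39.9
```

Scaled: 5.5 cm / 75 = 0.0733, 4.8 cm / 75 = 0.064.

>>> apply_moves:
  rows:
    - [[0.0307,0.0413,0,0],[0.048,0.064,0,0],[0.048,0.064,0.02,0],[0.048,0.064,0.0533,0],[0.048,0.064,0.0733,0]]

```text
time_s: 14.68
eef_pos: [0.6371, 0.1532, 0.0404]
tool_rot: [-179.6, 0.1, 86.6]
wrist_force: [-0.9, -0.2, -0.9]
gripper_width: 0.0293
grip_force: 39.9
```

Scaled: 0.5 cm / 75 = 0.0067, 0.3 cm / 75 = 0.004.

>>> apply_moves:
  rows:
    - [[0,0,0.004,0],[0,0,0.0067,0],[0,0,0.0067,0],[0,0,0.0067,0]]

```text
time_s: 15.02
eef_pos: [0.6398, 0.153, 0.0417]
tool_rot: [179.9, -0.0, 86.6]
wrist_force: [-0.1, 0.7, 0.2]
gripper_width: 0.0291
grip_force: 39.9
```

```bash
python3 go.py 640.4 153.4 17 -3.7
```

```text
pose [639.8 153.   41.7] yaw 86.6 qd 0.8 t 15.0167 w 0.0291 F [-0.1  0.7  0.2]
shift [0.04 0.06 2.47] turn 0.004
```

Scaled: 2.2 cm / 75 = 0.0293, 0.06 cm / 75 = 0.0008.

>>> apply_moves:
  rows:
    - [[0,0.0008,0.008,0],[0,0.0008,0.016,0],[0,0.0008,0.0227,0],[0,0.0008,0.0267,0],[0,0.0008,0.0293,0]]

```text
time_s: 15.43
eef_pos: [0.6394, 0.1529, 0.0179]
tool_rot: [-179.9, 0.0, 86.6]
wrist_force: [-0.9, -0.1, -0.4]
gripper_width: 0.0292
grip_force: 39.9
```

Scaled: 0.4 cm / 75 = 0.0053, 0.3 cm / 75 = 0.004.

>>> apply_moves:
  rows:
    - [[0,0,0.0013,0],[0,0,0.0027,0],[0,0,0.004,0],[0,0,0.0053,0],[0,0,0.0053,0]]

```text
time_s: 15.85
eef_pos: [0.6401, 0.153, 0.0165]
tool_rot: [180.0, 0.0, 86.6]
wrist_force: [-3.2, -0.0, 5.2]
gripper_width: 0.0294
grip_force: 40.5
```

Scaled: -0.15 cm / 75 = -0.002.

>>> apply_moves:
  rows:
    - [[0,0,-0.002,0],[0,0,-0.002,0],[0,0,-0.002,0],[0,0,-0.002,0]]
  jaw: 5.0

```text
time_s: 16.18
eef_pos: [0.64, 0.153, 0.0162]
tool_rot: [180.0, -0.0, 86.6]
wrist_force: [0.8, 0.1, -0.3]
gripper_width: 0.0502
grip_force: 0.0
```

Scaled: -10.4 cm / 75 = -0.1387, -9 cm / 75 = -0.12.

>>> apply_moves:
  rows:
    - [[0,0,-0.0133,0],[0,0,-0.04,0],[0,0,-0.08,0],[0,0,-0.12,0],[0,0,-0.1387,0]]

```text
time_s: 16.6
eef_pos: [0.642, 0.1534, 0.1261]
tool_rot: [179.6, -0.1, 86.6]
wrist_force: [0.5, -0.4, 1.6]
gripper_width: 0.0497
grip_force: 0.0
```

Scaled: -15.1 cm / 75 = -0.2013, -13.3 cm / 75 = -0.1773, 0.55 rad / 6.2832 = 0.0875.

>>> apply_moves:
  rows:
    - [[-0.02,-0.04,0,0.0175],[-0.044,-0.088,0,0.035],[-0.068,-0.136,0,0.0525],[-0.088,-0.1773,0,0.07],[-0.1,-0.2013,0,0.0875]]

```text
time_s: 17.02
eef_pos: [0.4816, 0.0863, 0.1207]
tool_rot: [-180.0, 0.1, 54.7]
wrist_force: [0.8, 0.7, 1.5]
gripper_width: 0.0502
grip_force: 0.0
```

>>> apply_moves:
  rows:
    - [[0,0,0,0],[0,0,0,0],[0,0,0,0]]

```text
time_s: 17.27
eef_pos: [0.4857, 0.0874, 0.1213]
tool_rot: [179.9, -0.1, 55.1]
wrist_force: [0.4, 0.2, 0.1]
gripper_width: 0.05
grip_force: 0.0
```

Run:
```python
from go import *
s,w,P,W=wrist(ctrl);fit(w,P);go(485.3,87.2,10,-35)
```

```text
red px [62 79 94 70] ctr [432.7 211.8] circ [432.5 211.8] flat normal deg 71.0 widths [28.2 28.3] z 0.0338
red px [295 210  52  62] ctr [485.3  87.3] circ [485.4  87.2] flat normal deg 56.0 widths [28.2 27.8] z 0.0336
yellow px [506 326  72  62] ctr [561.3 -59.1] circ [557.1 -61.3] flat normal deg 26.0 widths [19.  32.7] z 0.0337
yellow px [388 377  20  61] ctr [460.4 -39.6] circ [461.9 -40.8] flat normal deg 52.0 widths [24.3  8.9] z 0.0335
tray coral [ 6.404e+02 -3.000e-01 -6.300e+00] cost 0.01 3237 ext [-30.3 -59.1] [30.7 58.3]
tray jade [642.1 181.2  -3.8] cost 0.057 1325 ext [-30.5 -58.1] [ 23.8 -24.9]
pose [485.9  87.5 121. ] yaw 55.1 qd 0.9 t 17.3167 w 0.0501 F [-0.3 -0.4 -0.5]
shift [-0.06 -0.03 11.1 ] turn 0.002
```

>>> apply_moves:
  rows:
    - [[-0.0007,0,0.04,0],[-0.0007,0,0.08,0],[-0.0007,0,0.1147,0],[-0.0007,0,0.136,0],[-0.0007,0,0.1453,0]]

```text
time_s: 17.73
eef_pos: [0.4831, 0.087, 0.008]
tool_rot: [-179.7, 0.2, 55.1]
wrist_force: [0.4, 0.8, 0.0]
gripper_width: 0.0499
grip_force: 0.0
```

>>> apply_moves:
  rows:
    - [[0,0,0.0027,0],[0,0,0.0027,0],[0,0,0.0027,0]]

```text
time_s: 17.98
eef_pos: [0.486, 0.087, 0.0106]
tool_rot: [179.9, -0.1, 55.1]
wrist_force: [1.1, -0.4, 0.4]
gripper_width: 0.0499
grip_force: 0.0
```

>>> apply_moves:
  rows:
    - [[0,0,0,0],[0,0,0,0],[0,0,0,0],[0,0,0,0],[0,0,0,0]]
  jaw: 2.1

```text
time_s: 18.4
eef_pos: [0.4859, 0.0869, 0.011]
tool_rot: [179.8, -0.1, 55.0]
wrist_force: [0.8, 0.3, 6.2]
gripper_width: 0.0276
grip_force: 41.0
```

Scaled: -9 cm / 75 = -0.12, -8.5 cm / 75 = -0.1133.

>>> apply_moves:
  rows:
    - [[0,0,-0.0133,0],[0,0,-0.0467,0],[0,0,-0.0867,0],[0,0,-0.1133,0],[0,0,-0.12,0]]

```text
time_s: 18.82
eef_pos: [0.4866, 0.0869, 0.1038]
tool_rot: [179.7, -0.3, 55.1]
wrist_force: [0.0, -0.2, -0.4]
gripper_width: 0.027
grip_force: 40.2
```

Run:
```python
from go import *
wrist(ctrl);wrist(ctrl);go(637.3,-28.2,100,-6.4)
```

```text
pose [485.1  86.8 100.6] yaw 55.1 qd 3.1 t 18.9167 w 0.0274 F [-0.5 -0.3 -1.2]
shift [-0.71 19.07  0.06] turn -0.498
```

Scaled: 19 cm / 75 = 0.2533, 15.3 cm / 75 = 0.204, -0.5 rad / 6.2832 = -0.0796.

>>> apply_moves:
  rows:
    - [[-0.0013,0.044,0,-0.0159],[-0.004,0.0973,0,-0.0318],[-0.0053,0.1507,0,-0.0477],[-0.008,0.204,0,-0.0637],[-0.0093,0.2533,0,-0.0796]]

```text
time_s: 19.33
eef_pos: [0.6359, -0.0291, 0.096]
tool_rot: [-179.7, 0.0, 84.0]
wrist_force: [0.7, 0.3, -0.6]
gripper_width: 0.0269
grip_force: 40.2
```

Scaled: 5.8 cm / 75 = 0.0773, 5.3 cm / 75 = 0.0707.

>>> apply_moves:
  rows:
    - [[0,0,0,0],[0,0,0.0267,0],[0,0,0.0533,0],[0,0,0.0707,0],[0,0,0.0773,0]]

```text
time_s: 19.75
eef_pos: [0.6325, -0.0272, 0.0359]
tool_rot: [-179.5, -0.0, 83.7]
wrist_force: [0.3, 0.6, -1.1]
gripper_width: 0.0272
grip_force: 40.3
```

>>> apply_moves:
  rows:
    - [[0,0,0,0],[0,0,0,0],[0,0,0,0]]

```text
time_s: 20.0
eef_pos: [0.6368, -0.0277, 0.0427]
tool_rot: [179.9, 0.0, 83.7]
wrist_force: [0.9, 0.2, -1.0]
gripper_width: 0.0271
grip_force: 40.3
```

```bash
python3 go.py 637.3 -28.2 15 -6.4
```

```text
pose [636.8 -27.7  42.7] yaw 83.7 qd 0.7 t 20.0 w 0.0271 F [ 0.9  0.2 -1. ]
shift [-0.05  0.05  2.77] turn 0.002
```

>>> apply_moves:
  rows:
    - [[-0.0007,0.0007,0.008,0],[-0.0007,0.0007,0.016,0],[-0.0007,0.0007,0.024,0],[-0.0007,0.0007,0.0293,0],[-0.0007,0.0007,0.0333,0]]

```text
time_s: 20.42
eef_pos: [0.636, -0.0283, 0.0152]
tool_rot: [-179.9, -0.0, 83.7]
wrist_force: [-0.3, -0.5, -0.7]
gripper_width: 0.0271
grip_force: 40.3
```

Scaled: 0.35 cm / 75 = 0.0047, 0.3 cm / 75 = 0.004.

>>> apply_moves:
  rows:
    - [[0,0,0.0013,0],[0,0,0.0027,0],[0,0,0.004,0],[0,0,0.0047,0],[0,0,0.0047,0]]

```text
time_s: 20.83
eef_pos: [0.6367, -0.0284, 0.015]
tool_rot: [180.0, 0.0, 83.7]
wrist_force: [-5.2, 0.3, 7.4]
gripper_width: 0.0272
grip_force: 41.4
```

Scaled: -0.2 cm / 75 = -0.0027.

>>> apply_moves:
  rows:
    - [[0,0,-0.0027,0],[0,0,-0.0027,0],[0,0,-0.0027,0],[0,0,-0.0027,0]]
  jaw: 5.0

```text
time_s: 21.17
eef_pos: [0.6366, -0.0283, 0.0146]
tool_rot: [-180.0, -0.0, 83.7]
wrist_force: [-0.1, 0.1, -0.0]
gripper_width: 0.0503
grip_force: 0.0
```

Scaled: -10.5 cm / 75 = -0.14, -9 cm / 75 = -0.12.

>>> apply_moves:
  rows:
    - [[0,0,-0.0133,0],[0,0,-0.04,0],[0,0,-0.08,0],[0,0,-0.12,0],[0,0,-0.14,0]]

```text
time_s: 21.58
eef_pos: [0.6385, -0.0286, 0.1251]
tool_rot: [179.6, 0.0, 83.7]
wrist_force: [1.1, -0.2, 1.1]
gripper_width: 0.0501
grip_force: 0.0
```

Scaled: -13.5 cm / 75 = -0.18, 12.7 cm / 75 = 0.1693.

>>> apply_moves:
  rows:
    - [[0.0267,-0.028,0,0],[0.0613,-0.0653,0,0],[0.0973,-0.104,0,0],[0.1333,-0.1427,0,0],[0.1693,-0.18,0,0]]

```text
time_s: 22.0
eef_pos: [0.5151, 0.1137, 0.1205]
tool_rot: [180.0, -0.0, 83.7]
wrist_force: [0.6, 0.5, 0.5]
gripper_width: 0.0498
grip_force: 0.0
```

Scaled: -9.5 cm / 75 = -0.1267, 8.9 cm / 75 = 0.1187, 0.22 rad / 6.2832 = 0.035.

>>> apply_moves:
  rows:
    - [[0.036,-0.0387,0,0.0111],[0.072,-0.0773,0,0.0239],[0.1027,-0.1093,0,0.035],[0.1187,-0.1267,0,0.035],[0.1187,-0.1267,0,0.035]]

```text
time_s: 22.42
eef_pos: [0.4293, 0.2142, 0.1206]
tool_rot: [-180.0, -0.1, 71.4]
wrist_force: [0.7, -0.6, 0.1]
gripper_width: 0.0498
grip_force: 0.0
```

>>> apply_moves:
  rows:
    - [[0,0,0,0],[0,0,0,0]]

```text
time_s: 22.58
eef_pos: [0.4324, 0.2112, 0.1204]
tool_rot: [179.9, -0.0, 71.1]
wrist_force: [0.7, -0.0, -0.2]
gripper_width: 0.0499
grip_force: 0.0
```

Run:
```python
from go import *
s,w,P,W=wrist(ctrl);fit(w,P);go(432.6,211.9,10,-19)
```

```text
red px [295 208  51  62] ctr [432.6 212.4] circ [432.4 212.2] flat normal deg 71.0 widths [28.4 28. ] z 0.0338
tray jade [641.9 181.3  -3.6] cost 0.019 1998 ext [-31.  -58.4] [-18.2  58.1]
pose [432.5 211.  120.2] yaw 71.0 qd 0.7 t 22.6333 w 0.05 F [ 0.2 -0.4 -0.3]
shift [ 0.09 -0.02 11.02] turn 0.001
```

Scaled: 10.7 cm / 75 = 0.1427, 10.2 cm / 75 = 0.136.

>>> apply_moves:
  rows:
    - [[0.0013,0,0.04,0],[0.0013,0,0.08,0],[0.0013,0,0.1147,0],[0.0013,0,0.136,0],[0.0013,0,0.1427,0]]

```text
time_s: 23.05
eef_pos: [0.4304, 0.2105, 0.0093]
tool_rot: [-179.7, 0.3, 71.0]
wrist_force: [-1.6, -0.9, -0.9]
gripper_width: 0.0502
grip_force: 0.0
```

Scaled: 0.2 cm / 75 = 0.0027.

>>> apply_moves:
  rows:
    - [[0,0,0.0027,0],[0,0,0.0027,0],[0,0,0.0027,0]]

```text
time_s: 23.3
eef_pos: [0.4336, 0.2126, 0.0123]
tool_rot: [179.9, -0.1, 71.0]
wrist_force: [-0.2, 0.3, 0.5]
gripper_width: 0.0501
grip_force: 0.0
```

>>> apply_moves:
  rows:
    - [[0,0,0,0],[0,0,0,0],[0,0,0,0],[0,0,0,0],[0,0,0,0]]
  jaw: 2.1

```text
time_s: 23.72
eef_pos: [0.4334, 0.213, 0.0125]
tool_rot: [179.8, -0.1, 71.1]
wrist_force: [0.7, -0.6, 6.1]
gripper_width: 0.0269
grip_force: 41.0
```

Scaled: -9 cm / 75 = -0.12, -8.5 cm / 75 = -0.1133.

>>> apply_moves:
  rows:
    - [[0,0,-0.0133,0],[0,0,-0.0467,0],[0,0,-0.0867,0],[0,0,-0.1133,0],[0,0,-0.12,0]]

```text
time_s: 24.13
eef_pos: [0.4341, 0.2134, 0.1053]
tool_rot: [179.7, -0.3, 71.1]
wrist_force: [0.4, 0.3, 0.3]
gripper_width: 0.0272
grip_force: 40.2
```

Run:
```python
from go import *
wrist(ctrl);wrist(ctrl);go(643.6,27.4,100,-6.4)
```

```text
pose [432.6 212.8 102.1] yaw 71.1 qd 3.1 t 24.2333 w 0.0272 F [ 0.3  0.5 -0.6]
shift [-10.71  25.97   0.21] turn -0.218
```

>>> apply_moves:
  rows:
    - [[-0.0133,0.0333,0,0],[-0.032,0.0787,0,0],[-0.0507,0.124,0,0],[-0.0693,0.1693,0,0],[-0.088,0.2133,0,0]]

```text
time_s: 24.65
eef_pos: [0.5614, 0.097, 0.0979]
tool_rot: [-179.7, 0.1, 71.1]
wrist_force: [-0.0, 0.3, -0.5]
gripper_width: 0.0274
grip_force: 40.2
```

Scaled: 9.95 cm / 75 = 0.1327, 9.2 cm / 75 = 0.1227, -0.22 rad / 6.2832 = -0.035.

>>> apply_moves:
  rows:
    - [[-0.0187,0.0453,0,-0.0127],[-0.0373,0.0907,0,-0.0255],[-0.0507,0.1227,0,-0.035],[-0.0547,0.1327,0,-0.035],[-0.0547,0.1327,0.0133,-0.035]]

```text
time_s: 25.07
eef_pos: [0.6441, 0.0255, 0.09]
tool_rot: [180.0, 0.0, 83.5]
wrist_force: [-1.3, -0.3, -0.5]
gripper_width: 0.0275
grip_force: 40.3
```

Scaled: 5 cm / 75 = 0.0667, 4 cm / 75 = 0.0533.

>>> apply_moves:
  rows:
    - [[0,0,0.0267,0],[0,0,0.0533,0],[0,0,0.0667,0],[0,0,0.0667,0],[0,0,0.0667,0]]

```text
time_s: 25.48
eef_pos: [0.6411, 0.0283, 0.0393]
tool_rot: [-179.8, -0.0, 83.7]
wrist_force: [0.4, 0.7, 0.1]
gripper_width: 0.0274
grip_force: 40.2
```

>>> apply_moves:
  rows:
    - [[0,0,0,0],[0,0,0,0]]

```text
time_s: 25.65
eef_pos: [0.6437, 0.0276, 0.0426]
tool_rot: [179.8, -0.0, 83.7]
wrist_force: [0.3, 0.4, -1.0]
gripper_width: 0.0274
grip_force: 40.2
```

```bash
python3 go.py 643.6 27.4 16.5 -6.4
```

```text
pose [643.7  27.6  42.6] yaw 83.7 qd 0.4 t 25.65 w 0.0274 F [ 0.3  0.4 -1. ]
shift [-0.02 -0.01  2.61] turn 0.002
```

Scaled: 2.4 cm / 75 = 0.032, 2.1 cm / 75 = 0.028.

>>> apply_moves:
  rows:
    - [[0,0,0.008,0],[0,0,0.016,0],[0,0,0.0227,0],[0,0,0.028,0],[0,0,0.032,0]]

```text
time_s: 26.07
eef_pos: [0.6425, 0.0272, 0.0165]
tool_rot: [-179.9, 0.0, 83.7]
wrist_force: [-1.2, -0.4, 8.2]
gripper_width: 0.0272
grip_force: 41.1
```

Scaled: 0.35 cm / 75 = 0.0047, 0.3 cm / 75 = 0.004.

>>> apply_moves:
  rows:
    - [[0,0,0.0013,0],[0,0,0.0027,0],[0,0,0.004,0],[0,0,0.0047,0],[0,0,0.0047,0]]

```text
time_s: 26.48
eef_pos: [0.6426, 0.0272, 0.0165]
tool_rot: [-180.0, 0.0, 83.7]
wrist_force: [-6.6, -0.5, 12.5]
gripper_width: 0.0271
grip_force: 41.9
```

Floor contact at the expected height. I'll unload fully, release and retreat.

Scaled: -0.35 cm / 75 = -0.0047, -0.2 cm / 75 = -0.0027.

>>> apply_moves:
  rows:
    - [[0,0,-0.0027,0],[0,0,-0.0047,0],[0,0,-0.0047,0],[0,0,-0.0047,0]]

```text
time_s: 26.82
eef_pos: [0.6429, 0.0272, 0.0165]
tool_rot: [-180.0, 0.0, 83.7]
wrist_force: [0.2, 0.1, 0.3]
gripper_width: 0.0274
grip_force: 40.4
```

>>> apply_moves:
  rows:
    - [[0,0,0,0],[0,0,0,0],[0,0,0,0],[0,0,0,0]]
  jaw: 5.0

```text
time_s: 27.15
eef_pos: [0.6427, 0.0273, 0.0165]
tool_rot: [-180.0, 0.0, 83.7]
wrist_force: [-0.7, 0.5, 0.1]
gripper_width: 0.0497
grip_force: 0.0
```

Scaled: -12 cm / 75 = -0.16, -9 cm / 75 = -0.12.

>>> apply_moves:
  rows:
    - [[0,0,-0.0133,0],[0,0,-0.04,0],[0,0,-0.08,0],[0,0,-0.12,0],[0,0,-0.16,0]]

```text
time_s: 27.57
eef_pos: [0.6426, 0.0273, 0.1387]
tool_rot: [180.0, -0.0, 83.7]
wrist_force: [-0.4, 0.3, 0.2]
gripper_width: 0.05
grip_force: 0.0
```

Scaled: -9 cm / 75 = -0.12, -8 cm / 75 = -0.1067.

>>> apply_moves:
  rows:
    - [[0,-0.0267,-0.0533,0],[0,-0.0533,-0.0933,0],[0,-0.08,-0.12,0],[0,-0.1067,-0.12,0],[0,-0.1067,-0.12,0]]

```text
time_s: 27.98
eef_pos: [0.5618, 0.0366, 0.2312]
tool_rot: [179.7, -0.0, 83.7]
wrist_force: [0.6, 0.5, -0.2]
gripper_width: 0.0497
grip_force: 0.0
```

Run:
```python
from go import *
wrist(ctrl);s,w,P,W=wrist(ctrl);fit(w,P)
a=ctrl.grab_frame("side");A=a["pixels"][130:430,240:480,::-1]
cv2.imwrite("pics/fin.png",np.hstack([cv2.resize(A,(384,480)),cv2.resize(w["pixels"][:,:,::-1],(416,312))[np.r_[0:312,[311]*168]]]))
Pa=cloud(a)
for n,x,y in(("jade",640.4,153.4),("c+",643.7,27.3),("c-",637.4,-28.3),("b+",657.4,-169.9),("b-",644.2,-224.3)):
    q=Pa[(np.hypot(Pa[...,0]-x/1e3,Pa[...,1]-y/1e3)<.024)&(Pa[...,2]>.03)&(Pa[...,2]<.05)]
    print(n,len(q),(q.mean(0)*1000).round(1),"z",(q[:,2].min()*1e3).round(1),(q[:,2].max()*1e3).round(1))
print(s["time_s"])
```

```text
red px [397 185  43  40] ctr [642.8  26.4] circ [642.5  26.2] flat normal deg 84.0 widths [27.4 28.3] z 0.0364
red px [394 246  40  42] ctr [636.9 -28.1] circ [636.7 -28.4] flat normal deg 84.0 widths [27.7 28.1] z 0.0363
green px [383   8  49  57] ctr [639.  154.1] circ [640. 153.] flat normal deg 57.0 widths [30.6 29.5 30. ] z 0.0366
yellow px [206 278  42  40] ctr [466.6 -40. ] circ [469.3 -43.7] flat normal deg 37.0 widths [30.6 17.8] z 0.0338
yellow px [307 285  36  48] ctr [555.9 -61.8] circ [556.2 -62.1] flat normal deg 0.0 widths [30.8 30.9] z 0.0339
yellow px [274 401  34  48] ctr [ 510.  -183.2] circ [ 509.7 -184.9] flat normal deg 73.0 widths [27.7 31. ] z 0.0338
tray coral [ 6.407e+02 -3.000e-01 -6.400e+00] cost 0.001 2210 ext [-30.  -58.3] [64.7 57.6]
tray jade [642.4 181.   -3.9] cost 0.028 1546 ext [-30. -58.] [65.2  1.3]
jade 148 [639.4 148.4  36.9] z 30.1 40.7
c+ 182 [642.   20.6  36.9] z 30.2 40.3
c- 212 [635.8 -33.8  36.8] z 30.1 40.9
b+ 290 [ 656.4 -175.    37.1] z 30.1 41.7
b- 338 [ 643.7 -228.    37. ] z 30.3 41.6
28.0333
```

View pics/fin.png

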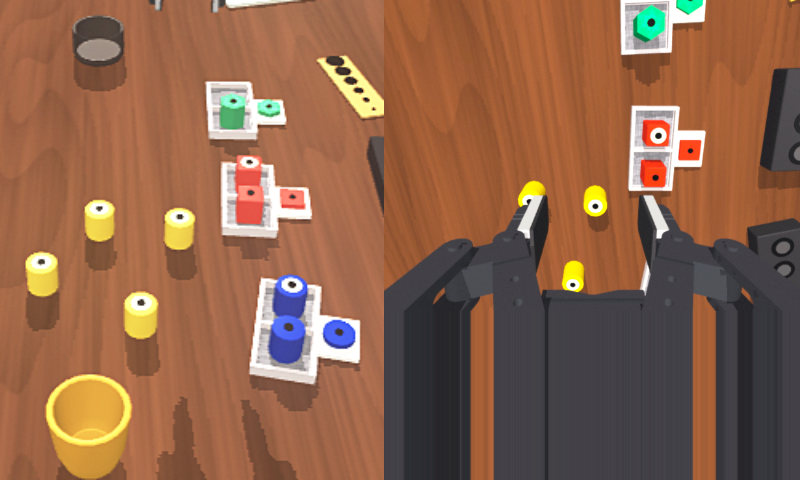

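All five beads stand flat in the right bays: jade (232,112), coral (249,170) and (249,205), cobalt (290,297) and (287,340). Their tops are at about 38 mm. The crucible and bottle bottom are where they were.

```bash
python3 -c "
from station import ctrl
print(ctrl.job_done())"
```

```text
the job is handed in; nothing more can be done
None
```

All five beads were set down upright in their matching trays, with the crucible and bottle bottom left in place, and the job was handed in at about 28 s; no verdict was returned.

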